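# Fill the rack's empty pockets and hold up the fullest tin

### The job

Three identical closed tins stand on the chopping board; which is the fullest can only be told by weight, so heft them. Stand the two lighter ones upright in the two empty pockets of the wooden rack behind the board and let go of them, then pick up the heaviest and finish while still holding it, upright and still, with its bottom at least 15 cm above the board. Do not knock anything over, and leave the glass jar already in the rack and everything else where they are.

Things in the scene. Friction and masses are not known exactly. Their poses are not given: they have to be found in the camera images.
- tin_p: one of three identical closed cylindrical tins: plain metal ends, white paper wrapper with a blue band and a picture of peas, 57 mm in diameter, 72 mm tall, 0.1 to 0.5 kg. They differ only in weight: one is heavier than either of the others by at least 0.15 kg. Starts standing on the chopping board. Origin: centre of its underside, z up
- tin_q: one of three identical closed cylindrical tins: plain metal ends, white paper wrapper with a blue band and a picture of peas, 57 mm in diameter, 72 mm tall, 0.1 to 0.5 kg. They differ only in weight: one is heavier than either of the others by at least 0.15 kg. Starts standing on the chopping board. Origin: centre of its underside, z up
- tin_r: one of three identical closed cylindrical tins: plain metal ends, white paper wrapper with a blue band and a picture of peas, 57 mm in diameter, 72 mm tall, 0.1 to 0.5 kg. They differ only in weight: one is heavier than either of the others by at least 0.15 kg. Starts standing on the chopping board. Origin: centre of its underside, z up
- pocket_a: one of three identical square wooden pockets in a row on the rack: 66 mm square inside, walls 5 mm thick, 24 mm high, open top. Origin: its centre at the level of the rack's base, on which a tin rests (8 mm above z = 0); y along the row. One pocket holds the brown-capped jar, two are empty; which ones varies. Names follow no order
- pocket_b: one of three identical square wooden pockets in a row on the rack: 66 mm square inside, walls 5 mm thick, 24 mm high, open top. Origin: its centre at the level of the rack's base, on which a tin rests (8 mm above z = 0); y along the row. One pocket holds the brown-capped jar, two are empty; which ones varies. Names follow no order
- pocket_c: one of three identical square wooden pockets in a row on the rack: 66 mm square inside, walls 5 mm thick, 24 mm high, open top. Origin: its centre at the level of the rack's base, on which a tin rests (8 mm above z = 0); y along the row. One pocket holds the brown-capped jar, two are empty; which ones varies. Names follow no order
- rack: wooden pantry rack, fixed to the worktop behind the chopping board: base 88 x 244 mm, its top 8 mm above z = 0, with a back rail 35 mm and two end panels 36 mm high over z = 0; three pockets in a row at 76.5 mm pitch, rims 32 mm over z = 0. Origin: under its centre at z = 0; y runs along the row, x across it, away from the robot
- board: wooden chopping board lying in front of the rack, fixed, 190 x 400 mm, its level top 8 mm above z = 0; carries the three tins and the small bystanders. Origin: under its centre at z = 0, 8 mm below its top. (Obstacle, back left: a wall shelf from x 0.60, y 0.08 leftward to x 0.38, y 0.91, 0.12 m deep, underside at z 0.48, brackets to 0.34: swing past it close to the base)
- brown_cap_jar: glass spice jar with a dark brown cap, 44 mm in diameter, 96 mm tall; stands in one of the pockets and stays there. Origin: centre of its underside
- lime: green lime, 60 x 48 x 48 mm; a bystander, to be left alone. Origin: centre of its underside at the start
- garlic: head of garlic, 48 x 50 x 51 mm; a bystander, to be left alone. Origin: centre of its underside at the start
- cap: black bottle cap, 30 mm in diameter, 19 mm tall; a bystander, to be left alone. Origin: centre of its underside at the start
- matches: matchbox, 36 x 52 x 14 mm; a bystander, to be left alone. Origin: centre of its underside at the start
- teaspoon: metal teaspoon, 132 x 28 x 11 mm; a bystander, to be left alone. Origin: centre of its underside at the start

How it is judged:
By the outcome, as a careful person would: the job done as asked, in the order asked, and still so for the second after the job is handed in, while the arm keeps its last pose, push and grip.
It also fails if it takes over 72 s, if anything falls off the work surface, if the arm or the gripper's body presses on something with over 40 N, if the wrist force passes 120 N, or if a joint passes its speed limit or range.

### The arm

A 7-joint arm with a two-finger parallel gripper is mounted at the origin on a cart in front of the work surface, level with it; the furniture and walls round the work are solid. World frame = base frame: x ahead of the robot, y to its left, z up, the work surface at z = 0. Lengths are in m, angles in rad, forces in N, time in s.
With the tool pointing down it reaches from about 0.4 to 0.925 m from the base axis. Payload 5.6 kg.
Tool frame: the origin (TCP) lies between the finger pads; the fingertips stand 11 mm ahead of it and the grasp point (between the pads) lies 8 mm behind it; z points along the fingers, y is the line along which they close (so a half turn about z gives the same grasp; the last joint's range is limited). The gripper opens to 85 mm and grips with 20 to 120 N. Pads are 22 mm wide; open, the fingers measure 114 mm over their backs; the gripper's body (76 mm by 85 mm) begins 54 mm behind the grasp point. The pads swing forward as they close: fully open they stand 13 mm farther back than shut.
Start: joints at [1.21, 0.468, -0.012, 1.603, 0.006, 1.071, -0.056], TCP at [0.203, -0.617, 0.242] pointing down, gripper open.
Joint ranges: [-2.53, 2.53], [-0.31, 2.02], [-1.57, 1.55], [0.28, 2.44], [-1.29, 4.43], [0.15, 1.84], [-2.92, 2.92]. Speed limits (rad/s): [2.57, 2.57, 3.14, 3.14, 3.14, 3.14, 3.14].

### API

Orientations are given as a 3x3 rotation matrix whose columns are the frame's x, y, z axes.
In Python, from workcell import bot gives the robot as it stands.
- The arm moves only by the shell command python3 -m pendant 'ROWS' [OPENING] [FORCE]. ROWS is JSON, a list that holds one entry, the list of rows, each a list of 4 numbers: the shift along the world's x, y, z in m, then the turn about the world's z in degrees. A call has 1 to 12 rows; each row shifts and turns the commanded pose from where the row before left it; what a row does not reach is not made up. A row lasts 1/10 s, in which the tool goes at most 50 mm and 8.59 degrees, less where a joint would pass 70% of its speed; a pose out of reach is approached as far as the arm can. A call with a gripper value outside its range is refused whole. OPENING is the opening, from -1 (shut) to 1 (fully open), set as the call begins (- or left out, the last holds). The fingers move at their own pace and stop on an object; FORCE is the grip in N (left out, the last holds). Time passes only in rows, so rows that do not move let the fingers close. It gives the time, the measured TCP pose, the force, the opening and the grip force at its end, in the units of the state.
- bot.sense(): the state, without advancing time (a new reading comes with each control period).
- bot.camera(name): name is "scene" or "side" or "wrist"; returns a dict with "img" (384x512x3 uint8, blue, green, red), "fov_y" (degrees; the focal length in pixels is half the picture's height over the tangent of half this angle, whatever the lens; pixels are square), "cx", "cy" (the principal point, pixels), "dist" ([k1, k2, p1, p2, k3] as OpenCV has them; the pictures are not rectified), "R" (3x3) and "t" (3): a world point X has camera coordinates R X + t. Camera axes: x right, y down, z forward; pixel columns grow to the right and rows downward; lengths in m; the calibration is good to about 2 mm. A picture is of the moment at which its call begins. There is no depth.
- bot.job_done(): hands the job in; it is judged then, once.
The state is a dict: "time": time; "qpos": joint angles; "joint_velocities": joint speeds; "joint_efforts": joint torques, N m; "tcp_pos": TCP position; "eef_rot": TCP orientation; "ft_force": force on the tool from outside, world axes, zero at the start; "ft_torque": the same for the moment, N m; "width": opening from 0.0 (shut) to 1.0 (fully open); "grip_force": force on a finger pad.
Only numpy, scipy, OpenCV 4.12 (cv2) and the standard library are available. Lean on these libraries where they do the work, as an engineer would, in place of code of your own. Each camera call takes 0.05 s, during which the arm holds its last target. There are 200 camera calls.

## Working session

There is one attempt and no reset: what is moved stays moved. The work goes in short steps, Python scripts to look and compute and a shell command to move; the robot and the scene stay as the last step left them, time stands still between calls to the robot, and variables do not carry over. Pictures are saved under pics/ and viewed, at most 10 in all, crops included, and the job is handed in when it is done.

```bash
mkdir -p pics; ls; python3 - <<'E'
from workcell import bot
import cv2
s=bot.sense();print({k:(v if not hasattr(v,'tolist') else v.tolist()) for k,v in s.items()})
for n in("scene","side"):
    c=bot.camera(n);cv2.imwrite(f"pics/{n}0.png",cv2.resize(c["img"],(800,600),interpolation=cv2.INTER_CUBIC))
    print(n,c["fov_y"],c["cx"],c["cy"],c["dist"],c["R"],c["t"])
E
```

```text
pics
{'time': 0.0, 'qpos': [1.2099507982370694, 0.4683791549418455, -0.011609285435908149, 1.6036502483716186, 0.006026990195679644, 1.0713955604097871, -0.05629945603070546], 'joint_velocities': [-0.00031129144689869394, -0.0009161294914581127, 0.0010304742084034865, 0.0010943222107507489, 0.0007027260245687576, -0.0003748393189256581, -0.0007256267640454239], 'joint_efforts': [0.00011251808700762922, -53.23920965194702, 0.021585679496638477, -25.130948424339294, 0.011424101830925792, 0.007800525636412203, 2.4563200327065715e-05], 'tcp_pos': [0.20289887371352563, -0.6169412223266183, 0.24132601763341488], 'eef_rot': [[0.949924815243845, 0.31247777070012583, -0.0006987146961243947], [0.31247851777954794, -0.9499233814371656, 0.0016569023139101932], [-0.00014598028548381485, -0.0017922659570139895, -0.9999983832349407]], 'ft_force': [-0.3554867113590374, -0.41961765526358813, 0.0856048481085935], 'ft_torque': [-0.00818072715420752, 0.01010520978853093, -0.005720379591130648], 'grip_force': 0.0, 'width': 0.9994920577956605}
scene 56.85925797572909 258.78118377958526 190.00719736450068 [0.00457305 0.         0.         0.         0.        ] [[ 0.53245311 -0.8464148   0.00869891]
 [-0.46696105 -0.30229114 -0.83100387]
 [ 0.70600358  0.43840855 -0.55619861]] [-0.41989445  0.208289    0.59606461]
side 53.4352137358795 256.9880250428546 185.92149996622285 [0.03262323 0.         0.         0.         0.        ] [[ 0.9992135  -0.03842605  0.0097887 ]
 [-0.01346191 -0.56092187 -0.82775928]
 [ 0.03729822  0.82697648 -0.56099799]] [-0.52746914 -0.06592284  1.02523132]
```

View pics/scene0.png

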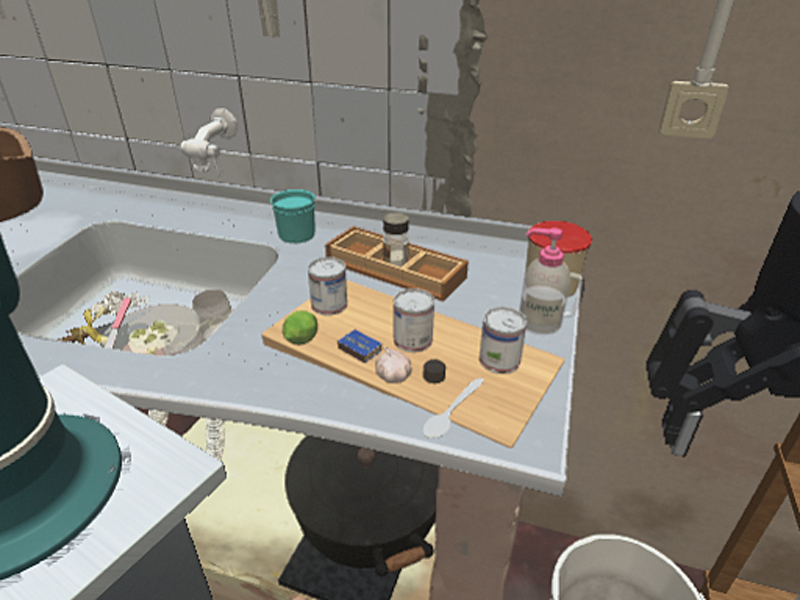

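View pics/side0.png

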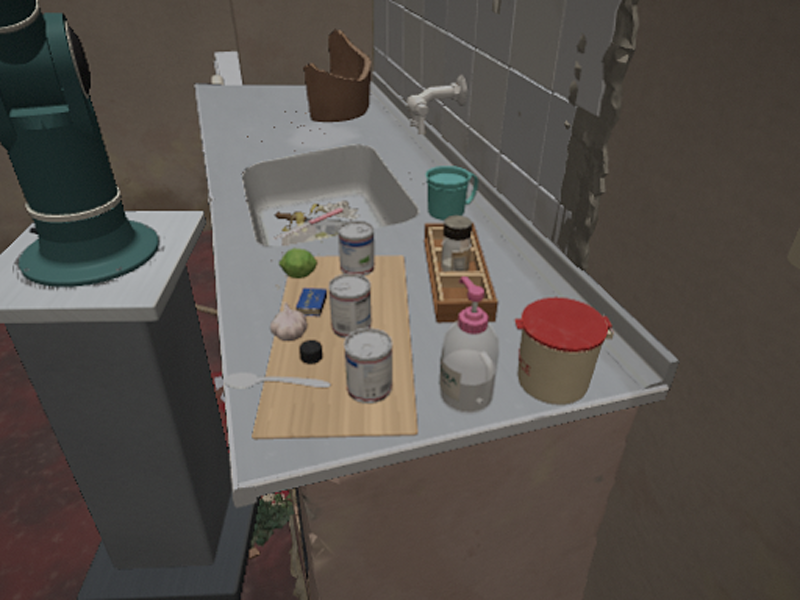

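The scene and side views show three tins on the board and the jar in the middle pocket, with both outer pockets empty. Next I'll enlarge these areas to measure positions.

```bash
python3 - <<'E'
from workcell import bot
import cv2
a=bot.camera("scene")["img"][130:290,160:384];b=bot.camera("side")["img"][130:280,140:340]
cv2.imwrite("pics/scene1.png",cv2.resize(a,None,fx=3.5,fy=3.5,interpolation=cv2.INTER_CUBIC))
cv2.imwrite("pics/side1.png",cv2.resize(b,None,fx=4,fy=4,interpolation=cv2.INTER_CUBIC))
E
```

```text
(no output)
```

View pics/scene1.png

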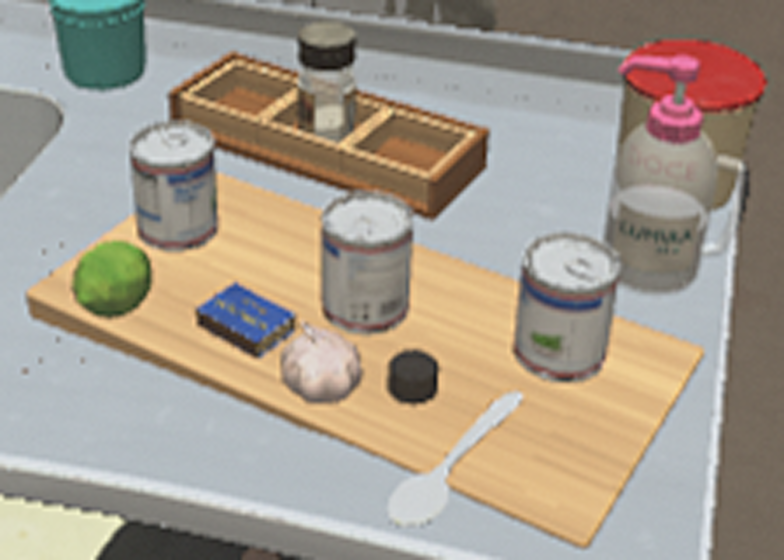

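View pics/side1.png

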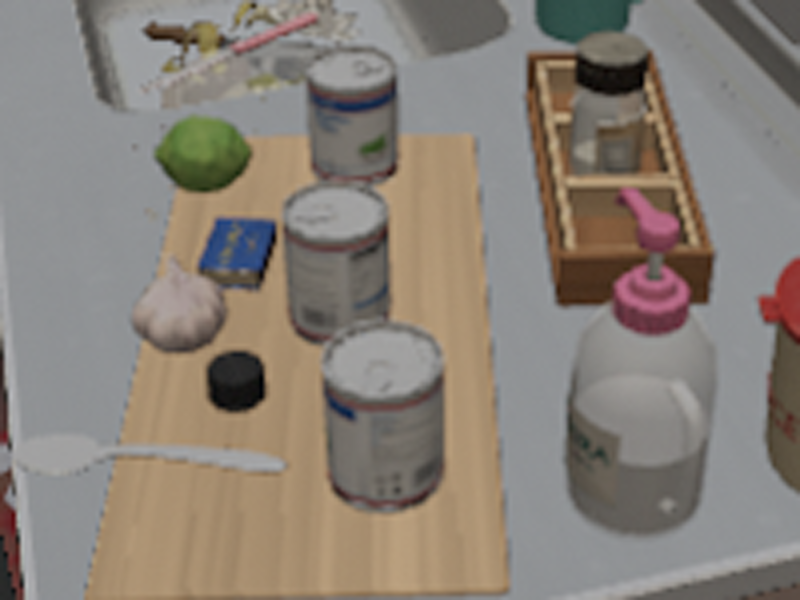

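```bash
cat > h.py <<'E'
import numpy as np,cv2
from workcell import bot
from scipy.optimize import least_squares
def K(c):
    f=192/np.tan(np.radians(c["fov_y"]/2));return np.array([[f,0,c["cx"]],[0,f,c["cy"]],[0,0,1.]])
def ray(c,px):
    p=cv2.undistortPoints(np.array([[px]],float),K(c),np.array(c["dist"]))[0,0]
    R=np.array(c["R"]);return -R.T@c["t"],R.T@np.array([p[0],p[1],1])
def atz(c,px,z):
    o,d=ray(c,px);return (o+d*(z-o[2])/d[2])
def proj(c,X):
    return cv2.projectPoints(np.array(X,float).reshape(-1,3),cv2.Rodrigues(np.array(c["R"]))[0],np.array(c["t"]),K(c),np.array(c["dist"]))[0][:,0]
E
cat > m.py <<'E'
from h import *
a=bot.camera("scene");b=bot.camera("side")
A=lambda u,v:((u+.5)/3.5-.5+160,(v+.5)/3.5-.5+130)
B=lambda u,v:((u+.5)/4-.5+140,(v+.5)/4-.5+130)
for n,p,q in(("L",(173,144),(352,71)),("M",(366.5,218),(336,213)),("R",(571,263),(383,362))):
    print(n,atz(a,A(*p),.08)[:2].round(4),atz(b,B(*q),.08)[:2].round(4))
P=[(-44,-122,36,A(433,186)),(-44,-122,0,A(430,216)),(44,-122,36,A(488,130)),(-44,122,36,A(172,92)),(44,122,35,A(232,55))]
Q=[(-44,-122,36,B(557,258)),(44,-122,36,B(712,252)),(-44,-122,0,B(560,300)),(44,-122,0,B(710,300)),(-44,122,36,B(528,55))]
def f(s):
    c,n=np.cos(s[2]),np.sin(s[2]);r=[]
    for cam,pts in((a,P),(b,Q)):
        X=[(s[0]+(c*x-n*y)/1e3,s[1]+(n*x+c*y)/1e3,z/1e3) for x,y,z,_ in pts]
        r.append((proj(cam,X)-np.array([p[3] for p in pts])).ravel())
    return np.concatenate(r)
r=least_squares(f,[.7,-.3,0],loss="soft_l1");s=r.x;print(s,r.fun.round(1))
for y in(.0765,0,-.0765):print("pocket",s[0]-np.sin(s[2])*y,s[1]+np.cos(s[2])*y)
for n,p,q in(("lime",(112,278),(203,152)),("garlic",(322,365),(180,310)),("cap top",(413,362),(236,368)),("match",(246,312),(238,245)),("pump",(665,240),(640,430))):
    z=dict(lime=.03,garlic=.03,match=.02,pump=.06).get(n,.027);print(n,atz(a,A(*p),z)[:2].round(3),atz(b,B(*q),z)[:2].round(3))
o1,d1=ray(a,A(672,65));print("pumptop x",[atz(a,A(672,65),z).round(3) for z in(.12,.16)],[atz(b,B(650,225),z).round(3) for z in(.12,.16)])
E
python3 m.py
```

```text
L [ 0.4489 -0.0745] [ 0.4523 -0.0786]
M [ 0.4439 -0.2302] [ 0.4478 -0.2349]
R [ 0.4688 -0.3553] [ 0.4736 -0.359 ]
[ 0.61248227 -0.08987347 -0.00091618] [ 0.4 -2.   0.6  1.4  0.7 -0.8 -1.5 -0.6  0.2 -1.5  0.1 -1.3  0.5 -0.3
 -1.4  1.1 -0.5  0.6 -0.2 -1.5]
pocket 0.6125523563781294 -0.013373497269730958
pocket 0.6124822685542609 -0.08987346516316831
pocket 0.6124121807303924 -0.16637343305660568
lime [ 0.361 -0.091] [ 0.359 -0.089]
garlic [ 0.362 -0.251] [ 0.364 -0.251]
cap top [ 0.397 -0.292] [ 0.397 -0.297]
match [ 0.389 -0.176] [ 0.387 -0.177]
pump [ 0.55  -0.386] [ 0.59  -0.386]
pumptop x [array([ 0.667, -0.339,  0.12 ]), array([ 0.588, -0.361,  0.16 ])] [array([ 0.601, -0.309,  0.12 ]), array([ 0.59 , -0.368,  0.16 ])]
```

```bash
python3 -m pendant '[[[0.025,0.026,0,-1.8],[0.025,0.026,0,-1.8],[0.025,0.026,0,-1.8],[0.025,0.026,0,-1.8],[0.025,0.026,0,-1.8],[0.025,0.026,0,-1.8],[0.025,0.026,0,-1.8],[0.025,0.026,0,-1.8],[0.025,0.026,0,-1.8],[0.025,0.026,0,-2],[0,0,0,0],[0,0,0,0]]]' 1
python3 - <<'E'
from h import *
s=bot.sense();print(s["tcp_pos"],np.round(s["eef_rot"],3).tolist(),s["ft_force"])
c=bot.camera("wrist");cv2.imwrite("pics/w0.png",cv2.resize(c["img"],(800,600),interpolation=cv2.INTER_CUBIC))
for x,y in((.471,-.357),(.446,-.2325),(.4505,-.0765)):print(proj(c,[x,y,.08])*1.5625)
E
```

```text
time: 1.5
tcp_pos: [0.4536, -0.3568, 0.2423]
eef_rot: [[1.0, 0.003, -0.0], [0.003, -1.0, -0.0], [-0.0, 0.0, -1.0]]
ft_force: [-1.2, -0.7, 0.7]
width: 1.002
grip_force: 0.0
[ 0.45359537 -0.3567639   0.24225018] [[1.0, 0.003, -0.0], [0.003, -1.0, -0.0], [-0.0, 0.0, -1.0]] [-1.24498652 -0.68855421  0.66034486]
[[400.14280259 250.88764637]]
[[200.81600301 290.05706274]]
[[-37.90189075 283.21014953]]
```

View pics/w0.png

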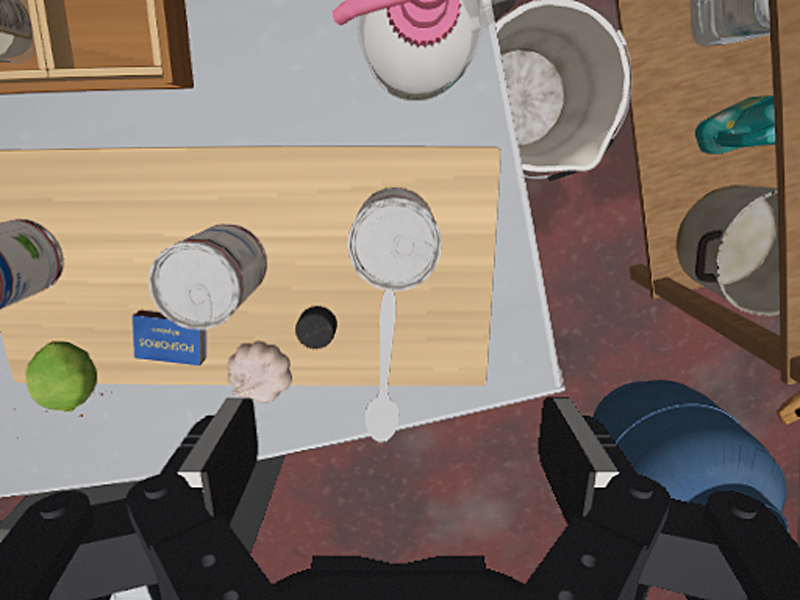

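The wrist view puts the right tin's top centre at about (394,243) and the middle tin's at (195,285). Both agree with the estimates to within a few mm.

```bash
python3 - <<'E'
from h import *
c=bot.camera("wrist")
for p in((394,243),(195,285)):print(atz(c,np.array(p)/1.5625,.08).round(4))
for p in((190,88),(178,-0.)):print(atz(c,np.array(p)/1.5625,.036).round(4))
E
```

```text
[ 0.4748 -0.3545  0.08  ]
[ 0.4486 -0.2305  0.08  ]
[ 0.5667 -0.2244  0.036 ]
[ 0.6173 -0.2226  0.036 ]
```

```bash
python3 -m pendant '[[[0.0095,0.001,-0.03,-0.1],[0.01,0,-0.04,0],[0,0,-0.04,0],[0,0,-0.04,0],[0,0,-0.03,0],[0,0,-0.012,0],[0,0,0,0],[0,0,0,0]]]' 1
python3 -m pendant '[[[0,0,0,0],[0,0,0,0],[0,0,0,0],[0,0,0,0],[0,0,0,0],[0,0,0,0]]]' -1 60
```

```text
time: 2.4
tcp_pos: [0.473, -0.3577, 0.0515]
eef_rot: [[1.0, -0.003, 0.001], [-0.003, -1.0, -0.001], [0.001, 0.001, -1.0]]
ft_force: [0.4, 0.5, 0.7]
width: 0.997
grip_force: 0.0
time: 3.0
tcp_pos: [0.4737, -0.357, 0.0523]
eef_rot: [[1.0, -0.002, 0.003], [-0.002, -1.0, -0.002], [0.003, 0.002, -1.0]]
ft_force: [0.4, 0.2, 5.9]
width: 0.659
grip_force: 63.8
```

```bash
python3 -m pendant '[[[0,0,0.015,0],[0,0,0.025,0],[0,0,0.015,0],[0,0,0.005,0],[0,0,0,0],[0,0,0,0],[0,0,0,0],[0,0,0,0]]]'
for i in 1 2; do python3 -m pendant '[[[0,0,0,0],[0,0,0,0]]]'|grep ft; done
```

```text
time: 3.8
tcp_pos: [0.4721, -0.3561, 0.1093]
eef_rot: [[1.0, -0.002, -0.001], [-0.002, -1.0, 0.001], [-0.001, -0.001, -1.0]]
ft_force: [-0.4, -0.4, -2.5]
width: 0.657
grip_force: 64.0
ft_force: [-0.2, 0.3, -1.5]
ft_force: [-0.5, -0.3, -3.0]
```

```bash
cat > w.py <<'E'
from h import *
F=[];T=[]
for i in range(14):
    bot.camera("wrist");s=bot.sense();F.append(s["ft_force"]);T.append(s["joint_efforts"])
print(np.mean(F,0).round(2),np.std(F,0).round(2),np.mean(T,0).round(2),np.std(T,0).round(2),s["tcp_pos"].round(4) if hasattr(s["tcp_pos"],"round") else s["tcp_pos"])
E
python3 w.py
```

```text
[ 0.13  0.04 -1.64] [0.49 0.36 0.6 ] [-0.000e+00 -5.254e+01 -9.300e-01 -2.034e+01  1.000e-02  0.000e+00
 -0.000e+00] [0.   0.02 0.   0.   0.   0.   0.  ] [ 0.4726 -0.3565  0.1103]
```

```bash
python3 -m pendant '[[[0,0,-0.02,0],[0,0,-0.025,0],[0,0,-0.01,0],[0,0,-0.003,0],[0,0,0,0],[0,0,0,0]]]'
python3 -m pendant '[[[0,0,0,0],[0,0,0,0],[0,0,0,0],[0,0,0,0],[0,0,0.02,0],[0,0,0.03,0],[0,0,0.008,0],[0,0,0,0],[0,0,0,0],[0,0,0,0]]]' 1
python3 w.py
```

```text
time: 5.5
tcp_pos: [0.473, -0.3567, 0.0528]
eef_rot: [[1.0, -0.002, 0.001], [-0.002, -1.0, -0.001], [0.001, 0.001, -1.0]]
ft_force: [0.3, 0.2, -1.1]
width: 0.655
grip_force: 64.2
time: 6.5
tcp_pos: [0.4718, -0.3559, 0.109]
eef_rot: [[1.0, -0.002, -0.002], [-0.002, -1.0, 0.001], [-0.002, -0.001, -1.0]]
ft_force: [-0.4, -0.8, -0.8]
width: 1.003
grip_force: 0.0
[-0.05 -0.06 -0.1 ] [0.58 0.53 0.32] [ 0.000e+00 -5.161e+01 -9.100e-01 -1.979e+01  1.000e-02  0.000e+00
 -0.000e+00] [0.01 0.13 0.   0.03 0.   0.   0.  ] [ 0.4726 -0.3565  0.1103]
```

```bash
python3 -m pendant '[[[-0.008,0.041,0,0],[-0.009,0.042,0,0],[-0.0085,0.0415,0,0],[0,0,0,0],[0,0,-0.03,0],[0,0,-0.02,0],[0,0,-0.01,0],[0,0,0,0]]]'
python3 -m pendant '[[[0,0,0,0],[0,0,0,0],[0,0,0,0],[0,0,0,0],[0,0,0,0]]]' -1 60
python3 -m pendant '[[[0,0,0.015,0],[0,0,0.025,0],[0,0,0.015,0],[0,0,0.005,0],[0,0,0,0],[0,0,0,0],[0,0,0,0],[0,0,0,0]]]'; python3 w.py
```

```text
time: 8.0
tcp_pos: [0.4464, -0.232, 0.0492]
eef_rot: [[1.0, -0.002, -0.002], [-0.002, -1.0, 0.001], [-0.002, -0.001, -1.0]]
ft_force: [-0.4, 0.4, -0.2]
width: 1.003
grip_force: 0.0
time: 8.5
tcp_pos: [0.4481, -0.2324, 0.0515]
eef_rot: [[1.0, -0.002, 0.002], [-0.002, -1.0, -0.001], [0.002, 0.001, -1.0]]
ft_force: [0.5, 0.9, 6.3]
width: 0.658
grip_force: 63.7
time: 9.3
tcp_pos: [0.4466, -0.2317, 0.1095]
eef_rot: [[1.0, -0.002, -0.001], [-0.002, -1.0, 0.001], [-0.001, -0.001, -1.0]]
ft_force: [1.2, 0.1, -2.0]
width: 0.657
grip_force: 64.0
[ 0.01  0.09 -1.38] [0.55 0.58 0.6 ] [-0.000e+00 -4.367e+01 -9.200e-01 -1.822e+01  1.000e-02  0.000e+00
 -0.000e+00] [0.   0.03 0.   0.02 0.   0.   0.  ] [ 0.4471 -0.232   0.1103]
```

```bash
python3 -m pendant '[[[0,0.01,0.03,0],[0.01,0.03,0.03,0],[0.02,0.03,0.02,0],[0.02,0.03,0.01,0],[0.02,0.03,0,0],[0.013,0.012,0,0],[0,0,0,0],[0,0,0,0]]]'
python3 - <<'E'
from h import *
c=bot.camera("wrist");cv2.imwrite("pics/w1.png",cv2.resize(c["img"],(800,600),interpolation=cv2.INTER_CUBIC))
print(bot.sense()["qpos"])
for y in(.0765,0,-.0765):
    print([ (proj(c,[.6125+dx,-.09+y+dy,.032])*1.5625-.0)[0].round(0).tolist() for dx,dy in((.033,.033),(.033,-.033),(-.033,-.033),(-.033,.033))])
E
```

```text
time: 10.8
tcp_pos: [0.5294, -0.0909, 0.1996]
eef_rot: [[1.0, -0.002, -0.002], [-0.002, -1.0, -0.001], [-0.002, 0.001, -1.0]]
ft_force: [-0.3, -0.1, -1.3]
width: 0.655
grip_force: 64.3
[ 0.25013621  0.34006608 -0.17144175  1.91021905  0.07394927  0.89909729
 -1.53212581]
[[202.0, 77.0], [320.0, 75.0], [325.0, 195.0], [215.0, 196.0]]
[[338.0, 75.0], [457.0, 75.0], [453.0, 195.0], [342.0, 195.0]]
[[475.0, 75.0], [593.0, 76.0], [580.0, 195.0], [471.0, 195.0]]
```

View pics/w1.png

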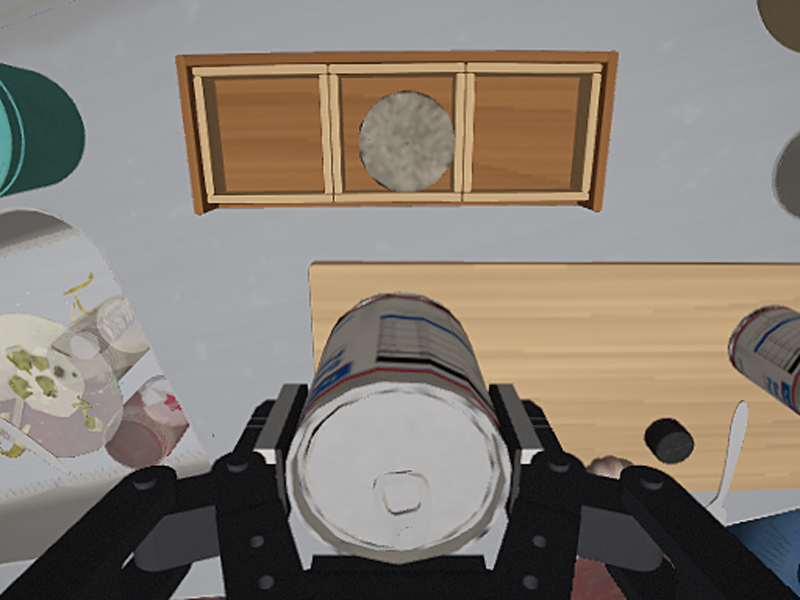

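```bash
python3 -m pendant '[[[0.005,0.02,0,8.2],[0.005,0.02,0,8.2],[0.005,0.02,0,8.2],[0.005,0.01,0,8.2],[0.005,0.007,0,8.2],[0.005,0,0,8.2],[0.005,0,0,8.2],[0.005,0,0,8.2],[0.005,0,0,8.2],[0.005,0,0,8.2],[0.005,0,0,8.0],[0,0,0,0]]]'
python3 -m pendant '[[[0.015,0,-0.01,0],[0.0135,0,-0.02,0],[0,0,0,0],[0,0,0,0]]]'
python3 - <<'E'
from h import *
c=bot.camera("wrist");cv2.imwrite("pics/w2.png",cv2.resize(c["img"],(800,600),interpolation=cv2.INTER_CUBIC))
s=bot.sense();t=np.array(s["tcp_pos"]);print(t,s["qpos"])
for r,h in((.0285,.0285),(.0285,-.0435)):
    P=[t+[r*np.cos(a),r*np.sin(a),h] for a in np.linspace(0,2*np.pi,5)[:4]];print((proj(c,P)*1.5625).round(0).tolist())
for n in("side",):
  c=bot.camera(n);cv2.imwrite("pics/s2.png",cv2.resize(c["img"][80:230,220:420],None,fx=4,fy=4,interpolation=cv2.INTER_CUBIC))
E
```

```text
time: 12.05
tcp_pos: [0.5849, -0.0153, 0.1997]
eef_rot: [[0.004, 1.0, -0.001], [1.0, -0.004, -0.0], [-0.0, -0.001, -1.0]]
ft_force: [-0.4, 0.2, -1.4]
width: 0.66
grip_force: 64.0
time: 12.45
tcp_pos: [0.6126, -0.0138, 0.1697]
eef_rot: [[0.005, 1.0, -0.002], [1.0, -0.005, -0.0], [-0.0, -0.002, -1.0]]
ft_force: [-0.6, -0.0, -1.0]
width: 0.656
grip_force: 64.3
[ 0.61289304 -0.01351491  0.1704598 ] [ 0.32651869  0.54261275 -0.48372648  1.73216201  0.30187616  0.94210374
 -0.28141778]
[[507.0, 482.0], [393.0, 382.0], [281.0, 483.0], [395.0, 569.0]]
[[469.0, 361.0], [395.0, 291.0], [322.0, 361.0], [396.0, 425.0]]
```

View pics/w2.png

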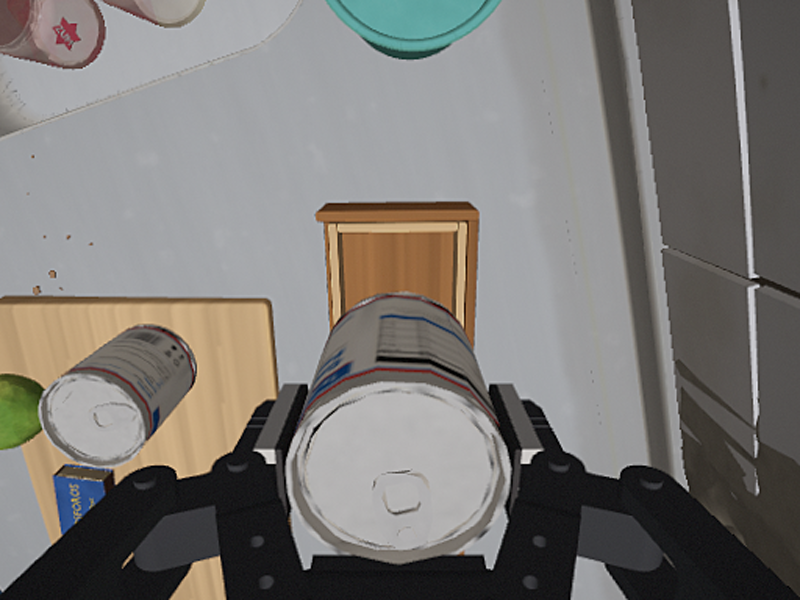

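```bash
python3 - <<'E'
from h import *
c=bot.camera("wrist")
for p in((340,233),(457,233),(398,233)):print(atz(c,np.array(p)/1.5625,.032).round(4))
t=np.array(bot.sense()["tcp_pos"])
print(atz(c,np.array((398,383))/1.5625,t[2]+.0285).round(4),atz(c,np.array((398,555))/1.5625,t[2]+.0285).round(4),atz(c,np.array((398,292))/1.5625,t[2]-.0435))
E
```

```text
[0.5827 0.0195 0.032 ]
[0.6473 0.0193 0.032 ]
[0.6147 0.0194 0.032 ]
[0.6145 0.0149 0.1997] [ 0.6143 -0.0371  0.1997] [0.614596   0.01491538 0.12767148]
```

```bash
python3 -m pendant '[[[0.0005,0,-0.03,0],[0,0,-0.03,0],[0,0,-0.025,0],[0,0,-0.015,0],[0,0,-0.01,0],[0,0,-0.006,0],[0,0,-0.002,0],[0,0,0,0],[0,0,0,0]]]'
```

```text
time: 13.5
tcp_pos: [0.6147, -0.0129, 0.0532]
eef_rot: [[0.002, 1.0, 0.002], [1.0, -0.002, -0.0], [-0.0, 0.002, -1.0]]
ft_force: [0.0, -0.0, -0.9]
width: 0.657
grip_force: 64.3
```

```bash
python3 -m pendant '[[[0,0,-0.0015,0],[0,0,0,0],[0,0,0,0]]]' | grep -E "ft|tcp"
python3 -m pendant '[[[0,0,0,0],[0,0,0,0],[0,0,0,0],[0,0,0,0],[0,0,0.03,0],[0,0,0.04,0],[0,0,0.04,0],[0,0,0.03,0],[-0.03,-0.04,0,0],[-0.03,-0.04,0,0]]]' 1
```

```text
tcp_pos: [0.6148, -0.0131, 0.0516]
ft_force: [0.1, -1.0, 3.8]
time: 14.8
tcp_pos: [0.5544, -0.0924, 0.192]
eef_rot: [[-0.002, 1.0, 0.003], [1.0, 0.002, -0.0], [-0.0, 0.003, -1.0]]
ft_force: [-0.3, -1.0, -0.9]
width: 0.997
grip_force: 0.0
```

```bash
python3 -m pendant '[[[-0.008,-0.024,0,-8.2],[-0.008,-0.024,0,-8.2],[-0.008,-0.024,0,-8.2],[-0.008,-0.024,0,-8.2],[-0.008,-0.024,0,-8.2],[-0.008,-0.024,0,-8.2],[-0.008,-0.024,0,-8.2],[-0.008,-0.024,0,-8.2],[-0.008,-0.024,0,-8.2],[-0.008,-0.024,0,-8.2],[-0.001,-0.024,0,-8],[0,0,0,0]]]'
```

```text
time: 16.0
tcp_pos: [0.4717, -0.3608, 0.1907]
eef_rot: [[1.0, -0.009, -0.0], [-0.009, -1.0, -0.002], [-0.0, 0.002, -1.0]]
ft_force: [0.1, 0.8, 0.5]
width: 1.0
grip_force: 0.0
```

```bash
python3 -m pendant '[[[0.001,0.002,-0.03,-0.5],[0,0.001,-0.04,0],[0,0,-0.03,0],[0,0,-0.025,0],[0,0,-0.013,0],[0,0,0,0],[0,0,0,0]]]' 1
python3 -m pendant '[[[0,0,0,0],[0,0,0,0],[0,0,0,0],[0,0,0,0],[0,0,0,0]]]' -1 60
```

```text
time: 16.7
tcp_pos: [0.4748, -0.3539, 0.0535]
eef_rot: [[1.0, -0.01, 0.001], [-0.01, -1.0, -0.0], [0.001, 0.0, -1.0]]
ft_force: [-0.1, 0.6, 1.3]
width: 1.0
grip_force: 0.0
time: 17.2
tcp_pos: [0.4752, -0.3549, 0.0546]
eef_rot: [[1.0, -0.011, 0.003], [-0.011, -1.0, -0.002], [0.003, 0.002, -1.0]]
ft_force: [0.3, -0.5, 5.8]
width: 0.658
grip_force: 63.6
```

```bash
python3 -m pendant '[[[0,0,0.02,0],[0,0.005,0.035,0],[0,0.01,0.035,0],[0.006,0.023,0.025,8.2],[0.01,0.024,0,8.2],[0.012,0.024,0,8.2],[0.015,0.025,0,8.2],[0.015,0.025,0,8.2],[0.015,0.025,0,8.2],[0.02,0.02,0,8.2],[0.02,0.007,0,8.2],[0.02,0,0,8.2]]]'
python3 -m pendant '[[[0.007,0,0,8.2],[0,0,0,8.2],[0,0,0,8.2],[0,0,0,0],[0,0,0,0]]]'
python3 - <<'E'
from h import *
c=bot.camera("wrist");cv2.imwrite("pics/w3.png",cv2.resize(c["img"],(800,600),interpolation=cv2.INTER_CUBIC))
print(bot.sense()["qpos"])
E
```

```text
time: 18.4
tcp_pos: [0.6078, -0.1638, 0.1683]
eef_rot: [[0.281, 0.96, 0.0], [0.96, -0.281, 0.0], [0.001, 0.0, -1.0]]
ft_force: [0.4, -0.0, -0.8]
width: 0.66
grip_force: 63.8
time: 18.9
tcp_pos: [0.6138, -0.1662, 0.1678]
eef_rot: [[-0.132, 0.991, -0.0], [0.991, 0.132, -0.0], [-0.0, -0.0, -1.0]]
ft_force: [-0.0, -1.1, -2.7]
width: 0.656
grip_force: 63.9
[ 0.57519434  0.58660941 -0.50511366  1.67454806  0.33182319  0.96672006
  0.08329293]
```

View pics/w3.png

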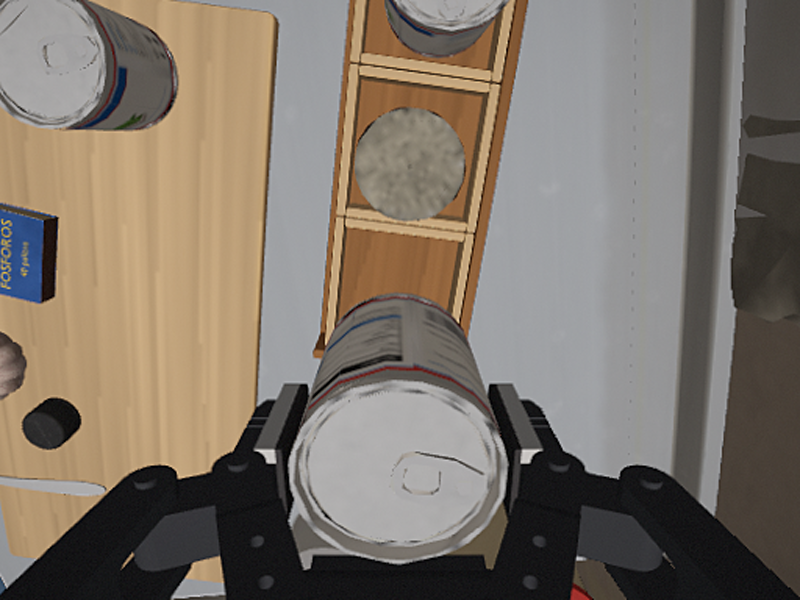

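```bash
python3 - <<'E'
from h import *
c=bot.camera("wrist");t=np.array(bot.sense()["tcp_pos"]);print(t)
A=lambda u,v,z:atz(c,np.array((u,v))/1.5625,z).round(4)
a,b=A(344,231,.032),A(465,242,.032);print(a,b,(a+b)/2-[0,.033,0])
d=np.array([-.132,.991,0])*.0285
print(A(396,381,t[2]+.0255)-d,A(398,293,t[2]-.0465)-d)
E
```

```text
[ 0.61389949 -0.16611089  0.16789124]
[ 0.5817 -0.136   0.032 ] [ 0.6481 -0.1332  0.032 ] [ 0.6149 -0.1676  0.032 ]
[ 0.614962  -0.1676435  0.1934   ] [ 0.615562  -0.1678435  0.1214   ]
```

```bash
python3 -m pendant '[[[0,0,-0.02,-7.6],[0,0,-0.03,0],[0,0,-0.03,0],[0,0,-0.015,0],[0,0,-0.01,0],[0,0,-0.006,0],[0,0,-0.002,0],[0,0,0,0],[0,0,0,0]]]'
```

```text
time: 19.9
tcp_pos: [0.6148, -0.1661, 0.0558]
eef_rot: [[-0.003, 1.0, 0.002], [1.0, 0.003, -0.0], [-0.0, 0.002, -1.0]]
ft_force: [0.3, -0.2, -1.6]
width: 0.657
grip_force: 64.0
```

```bash
python3 -m pendant '[[[0,0,-0.0015,0],[0,0,0,0],[0,0,0,0]]]' | grep -E "ft|tcp"
python3 -m pendant '[[[0,0,0,0],[0,0,0,0],[0,0,0,0],[0,0,0,0],[0,0,0.03,0],[0,0,0.04,0],[0,0,0.04,0],[0,0,0.03,0],[-0.03,0,0,-8.2],[-0.03,0.01,0,-8.2],[-0.03,0.02,0,-8.2],[-0.03,0.02,0,-8.2]]]' 1
python3 -m pendant '[[[-0.03,0.02,0,-8.2],[-0.02,0.01,0,-8.2],[-0.01,0.005,0,-8.2],[0,0.003,0,-8.2],[0,0,0,-8.2],[0,0,0,-8.2],[0,0,0,-8],[0,0,0,0],[0,0,0,0]]]'
python3 - <<'E'
from h import *
c=bot.camera("wrist");a=c["img"];b=bot.camera("side")["img"]
cv2.imwrite("pics/w4.png",np.hstack([cv2.resize(a,(400,300)),cv2.resize(b[130:280,140:340],(400,300))]) )
cv2.imwrite("pics/w4.png",np.vstack([cv2.resize(a,(600,450))[:, :],cv2.resize(b[130:230,180:340],(600,150))]) if 0 else np.hstack([cv2.resize(a,(512,384)),cv2.resize(b[110:270,230:350],(288,384))]))
E
```

```text
tcp_pos: [0.6148, -0.1663, 0.0546]
ft_force: [-3.1, -0.6, 5.4]
time: 21.4
tcp_pos: [0.4927, -0.1156, 0.1932]
eef_rot: [[0.545, 0.839, 0.0], [0.839, -0.545, 0.0], [0.0, 0.0, -1.0]]
ft_force: [-0.4, 1.6, -1.0]
width: 1.003
grip_force: 0.0
time: 22.3
tcp_pos: [0.4341, -0.0778, 0.1933]
eef_rot: [[1.0, 0.007, 0.0], [0.007, -1.0, -0.0], [0.0, 0.0, -1.0]]
ft_force: [-1.0, -0.7, -0.2]
width: 1.001
grip_force: 0.0
```

View pics/w4.png

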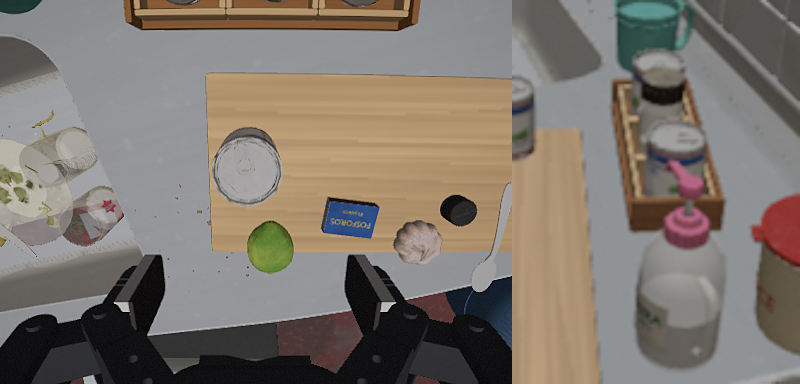

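Both light tins stand upright in the outer pockets. The last tin's top is centred near (247,169) in native pixels.

```bash
python3 - <<'E'
from h import *
c=bot.camera("wrist");print(atz(c,(247,169),.08),bot.sense()["tcp_pos"])
E
```

```text
[ 0.45541491 -0.07052452  0.08      ] [ 0.43406347 -0.07792069  0.19327864]
```

```bash
python3 -m pendant '[[[0.01,0.005,-0.02,0.4],[0.0095,0,-0.04,0],[0,0,-0.03,0],[0,0,-0.03,0],[0,0,-0.021,0],[0,0,0,0],[0,0,0,0]]]' 1
python3 -m pendant '[[[0,0,0,0],[0,0,0,0],[0,0,0,0],[0,0,0,0],[0,0,0,0]]]' -1 80
python3 -m pendant '[[[0,0,0.015,0],[0,0,0.03,0],[0,0,0.03,0],[0,0,0.03,0],[0,0,0.03,0],[0,0,0.03,0],[0,0,0.025,0],[0,0,0.01,0],[0,0,0,0],[0,0,0,0],[0,0,0,0],[0,0,0,0]]]'; python3 w.py
python3 - <<'E'
from h import *
a=bot.camera("wrist")["img"];b=bot.camera("scene")["img"]
cv2.imwrite("pics/f.png",np.hstack([cv2.resize(a,(400,300)),cv2.resize(b[80:280,140:400],(400,300))]))
E
```

```text
time: 23.15
tcp_pos: [0.4537, -0.0729, 0.0524]
eef_rot: [[1.0, 0.011, -0.0], [0.011, -1.0, 0.0], [-0.0, -0.0, -1.0]]
ft_force: [0.7, 0.3, -0.0]
width: 0.999
grip_force: 0.0
time: 23.65
tcp_pos: [0.4546, -0.0728, 0.054]
eef_rot: [[1.0, 0.011, 0.003], [0.011, -1.0, -0.0], [0.003, 0.0, -1.0]]
ft_force: [-1.4, 0.6, 8.7]
width: 0.652
grip_force: 83.4
time: 24.85
tcp_pos: [0.4529, -0.0729, 0.251]
eef_rot: [[1.0, 0.011, -0.003], [0.011, -1.0, 0.001], [-0.003, -0.001, -1.0]]
ft_force: [0.2, -0.5, -4.3]
width: 0.65
grip_force: 86.0
[-0.1  -0.08 -4.46] [0.39 0.39 0.45] [-0.000e+00 -3.386e+01 -1.270e+00 -2.530e+01  1.000e-02  2.000e-02
 -0.000e+00] [0.01 0.05 0.   0.04 0.   0.   0.  ] [ 0.4536 -0.073   0.2523]
```

View pics/f.png

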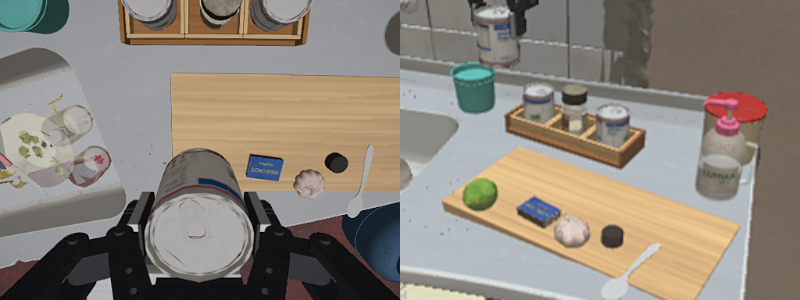

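The held tin weighs about 0.45 kg, against roughly 0.16 and 0.14 kg for the other two. It is upright and about 20 cm above the board, and both light tins stand in their pockets. Nothing else looks moved.

```bash
python3 -c "
from workcell import bot
print(bot.job_done())"
```

```text
the job is handed in; nothing more can be done
None
```

The job is handed in at about 26 s: the two lighter tins (about 0.16 and 0.14 kg) stand upright in the two empty pockets, and the arm holds the heaviest (about 0.45 kg) upright and still, about 20 cm above the board.

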